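Gauge a specimen mount against the flip stop

ROBOT

A 6-joint arm with a two-finger parallel gripper is mounted at the origin on a cart in front of the work surface, level with it; the furniture and walls round the work are solid. World frame = base frame: x ahead of the robot, y to its left, z up, the work surface at z = 0. Lengths are in m, angles in rad, forces in N, time in s.
With the tool pointing down it reaches from about 0.375 to 0.9 m from the base axis. Payload 3.1 kg.
Tool frame: the origin (TCP) lies on the front face of the gripper's body, between the roots of the fingers; the fingertips stand 70 mm ahead of it and the grasp point (between the pads) lies 51 mm ahead of it; z points along the fingers, y is the line along which they close (so a half turn about z gives the same grasp; the last joint's range is limited). The gripper opens to 87 mm and grips with 3 to 60 N. Pads are 19 mm wide; open, the fingers measure 117 mm over their backs; the gripper's body (75 mm by 190 mm) begins 51 mm behind the grasp point.
Start: joints at [0.922, 0.527, 1.433, -0, 1.181, -0.178], TCP at [0.283, 0.557, 0.292] pointing down, gripper open.
Joint ranges: [-3.08, 3.08], [-0.75, 2.2], [0.22, 2.44], [-1.43, 4.57], [0, 2.65], [-2.85, 2.85]. Speed limits (rad/s): [2.79, 2.79, 3.14, 3.14, 3.14, 3.14].

INTERFACE

Orientations are given as a unit quaternion [x, y, z, w].
In Python, from rig import robot, cams, ticket gives the robot as it stands. The module is installed in compiled form; this text tells all that it offers.
- The arm moves only by the shell command python3 -m crank 'ROWS' [FORCE]. ROWS is JSON, a list of rows, each a list of 7 numbers: the shift along the tool's x, y, z in cm, then the turn, a rotation vector about the tool's x, y, z in rad, then the closure, from 0 (fully open) to 1 (shut). A call has 1 to 5 rows; each row shifts and turns the commanded pose from where the row before left it, along the tool's axes as they then stand; what a row does not reach is not made up. A row lasts 1/8 s, in which the tool goes at most 62.5 mm and 10.7 degrees, less where a joint would pass 70% of its speed; a pose out of reach is approached as far as the arm can. A call is refused whole if a number of a shift passes 6.25 or a number of a turn 0.188, either way. A call with a gripper value outside its range is refused whole. The fingers move at their own pace and stop on an object; FORCE is the grip in N (left out, the last holds). Time passes only in rows, so rows that do not move let the fingers close. It gives the time, the measured TCP pose, the force, the opening and the grip force at its end, in the units of the state.
- robot.get_obs(): the state, without advancing time (a new reading comes with each control period).
- cams.camera(name): name is "scene" or "top" or "wrist"; returns the picture (420x560x3 uint8, red, green, blue); there is no depth.
- cams.camera_info(name): a dict with "intrinsics" (3x3 intrinsics, pixels), "dist" ([k1, k2, p1, p2, k3] as OpenCV has them; the pictures are not rectified), "pose" (4x4, takes a point from camera to world coordinates). Camera axes: x right, y down, z forward; pixel columns grow to the right and rows downward; lengths in m; the calibration is good to about 2 mm. A picture is of the moment at which its call begins: read the wrist's pose just before it. camera_info takes no time and is no camera call; for the wrist camera it gives the pose at the moment of the call.
- ticket.hand_in(): hands the job in; it is judged then, once.
The state is a dict: "time": time; "q": joint angles; "joint_velocities": joint speeds; "joint_torque": joint torques, N m; "position": TCP position; "tool_rot": TCP orientation; "ft_force": force on the tool from outside, world axes, zero at the start; "moment": the same for the moment, N m; "grip_width": finger opening in m; "grip_force": force on a finger pad.
Only numpy, scipy, OpenCV 4.12 (cv2) and the standard library are available. Lean on these libraries where they do the work, as an engineer would, in place of code of your own. Each camera call takes 0.05 s, during which the arm holds its last target. There are 200 camera calls.

TASK

On the gauging fence, flip the hinged stop fully down onto the deck, then slide the larger of the two round specimen mounts on the deck along the fence until it touches the stop. Then flip the stop fully up again, leaving the mount on the deck where it was gauged, and do not disturb the smaller mount on the other side.

Things in the scene. Friction and masses are not known exactly. Their poses are not given: they have to be found in the camera images.
- fence: Gauging fence, fixed. Deck 240 mm long (y +-120), top at z 6 mm; steel back fence x 0 to 12, top z 22; front lip x -50 to -46, top z 10: mounts slide along y between. Origin: bench level, in the fence's front face at mid-length, under the stop; x points from the channel through the fence to its back, z up. Mid-length cheeks (y to +-15, z to 47) carry the stop's hinge: axis along y at x 6, z 40.
- stop (a joint): Flip stop, one rigid part: arm with nose block, and a ball lever at right angles. 0 = fully down, 1.92 rad = fully up (end stops); growing raises the arm and swings the lever back. Free weighted hinge: above about 1.0 rad it falls up and stays, below it falls down and stays; under 2 N moves it. Push the standing arm forward from behind to flip it down, push the ball lever backward to flip it up.
- stop_arm (a point): Middle of the stop's arm, 23 mm from the hinge axis. Arm 46 mm long from the axis, 12 x 12 mm. Down, it lies level over the channel (z 34 to 46 mm), its nose block (x -36 to -8 mm from the fence's face, y +-6) hanging to z 10 to bar the channel. Up, it stands above the hinge, leaning back 20 degrees.
- stop_ball (a point): Centre of the dark ball, 18 mm across, on the stop's lever (6 mm rod), 36 mm from the hinge axis. Stop down: the lever stands upright, ball at z 76 mm. Stop up: the lever points backward behind the fence, 20 degrees below level.
- mount_center (a point): Larger mount: round flat resin puck, 38 mm diameter, 18 mm high, lying on the deck on one side (either) of the stop, its centre 60 to 85 mm along y from mid-length; 0.03 kg, loose. The point is its centre, 9 mm above its underside. Touching the stop, its centre is 25 mm from the stop's middle plane.
- small_mount_center (a point): Smaller mount, to be left alone: like the other but 30 mm diameter, 18 mm high, lying on the deck on the other side of the stop, loose. The point is its centre, 9 mm above its underside.
Not all that is in view belongs to the job. Leave any green look-alike of the part that bears mount_center alone.

How it is judged:
By the outcome, as a careful person would: the job done as asked, in the order asked, and still so for the second after the job is handed in, with the robot touching nothing.
It also fails if it takes over 45 s, if anything falls off the work surface, if the arm or the gripper's body presses on something with over 40 N, if the wrist force passes 120 N, or if a joint passes its speed limit or range.

## Working session

There is one attempt and no reset: what is moved stays moved. The work goes in short steps, Python scripts to look and compute and a shell command to move; the robot and the scene stay as the last step left them, time stands still between calls to the robot, and variables do not carry over. Pictures are saved under pics/ and viewed, at most 10 in all, crops included, and the job is handed in when it is done.

```bash
mkdir -p pics; python3 - <<'E'
from rig import robot,cams
import cv2,numpy as np
for n in ["scene","top"]:
    i=cams.camera_info(n); print(n,np.round(i["intrinsics"],1).tolist(),i["dist"],np.round(i["pose"],3).tolist())
    cv2.imwrite(f"pics/{n}0.png",cams.camera(n)[:,:,::-1])
o=robot.get_obs();print(o)
E
```

```text
scene [[522.7, 0.0, 285.0], [0.0, 522.7, 202.6], [0.0, 0.0, 1.0]] [0.02635023 0.         0.         0.         0.        ] [[0.535, -0.553, 0.639, -0.088], [-0.845, -0.362, 0.394, -0.051], [0.014, -0.751, -0.66, 0.627], [0.0, 0.0, 0.0, 1.0]]
top [[533.4, 0.0, 275.4], [0.0, 533.4, 210.2], [0.0, 0.0, 1.0]] [-0.18167776  0.          0.          0.          0.        ] [[-0.022, -0.995, 0.094, 0.388], [-1.0, 0.023, 0.0, 0.292], [-0.003, -0.094, -0.996, 0.934], [0.0, 0.0, 0.0, 1.0]]
{'time': 0.1, 'q': array([ 9.22480810e-01,  5.28321004e-01,  1.43378151e+00, -8.56509110e-06,
        1.18142949e+00, -1.78518335e-01]), 'joint_velocities': array([-0.00015101, -0.00134708, -0.00510586,  0.00063681,  0.00028224,
       -0.00042722]), 'joint_torque': array([-4.77244175e-04, -4.40989387e+01, -1.77149445e+01,  6.34966604e-02,
        5.34054113e-02, -1.35548643e-05]), 'position': array([0.28259705, 0.55685992, 0.29139911]), 'tool_rot': array([ 2.32742668e-01,  9.72537871e-01, -8.89577042e-04, -3.85932382e-04]), 'ft_force': array([-0.07543225,  1.3418616 , -0.05808972]), 'moment': array([ 0.03491822, -0.02360812, -0.00163819]), 'grip_force': 0.0, 'grip_width': 0.08704436616712434}
```

View pics/scene0.png

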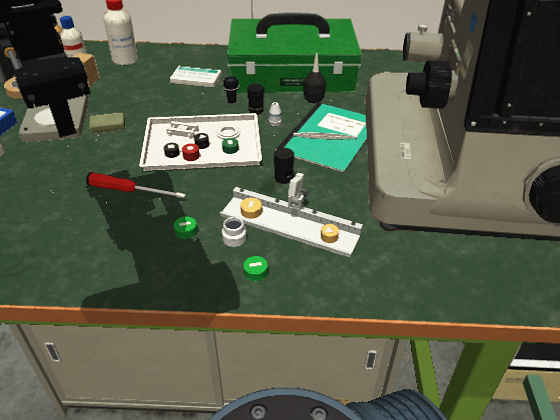

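View pics/top0.png

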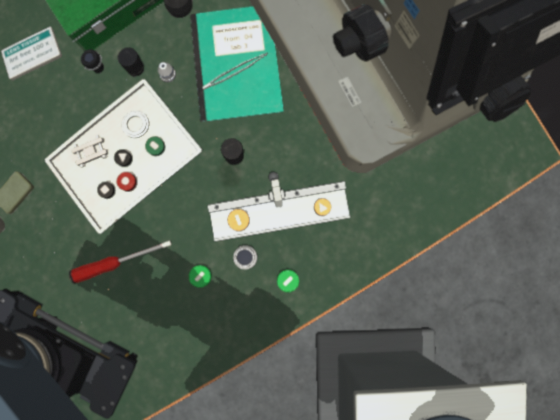

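The scene view shows two green look-alikes on the bench and two amber mounts on the fence: left top-view (238,220), right (322,207). The stop stands at (277,190), a ring sits near (245,257) and a black cylinder near (232,150). The left amber mount looks like the larger. I'll measure both and confirm with a crop.

```bash
cat > h.py <<'E'
from rig import robot,cams
import cv2,numpy as np
def ray(n,uv,info=None):
    i=info or cams.camera_info(n); T=np.array(i["pose"])
    p=cv2.undistortPoints(np.array(uv,float).reshape(-1,1,2),np.array(i["intrinsics"]),np.array(i["dist"])).reshape(-1,2)
    return T[:3,3],np.c_[p,np.ones(len(p))]@T[:3,:3].T
def onz(n,uv,z,info=None):
    o,d=ray(n,uv,info); return o+d*((z-o[2])/d[:,2])[:,None]
E
python3 - <<'E'
from h import *
for n in ["top","scene"]:
    im=cv2.imread(f"pics/{n}0.png"); hsv=cv2.cvtColor(im,cv2.COLOR_BGR2HSV)
    m=cv2.inRange(hsv,(14,90,120),(30,255,255))
    m[:, :200]=0; m[:150]=0; m[270:]=0
    for c in cv2.findContours(m,0,2)[0]:
        if cv2.contourArea(c)<80: continue
        P=onz(n,c.reshape(-1,2),.024); (x,y),r=cv2.minEnclosingCircle(P[:,:2].astype(np.float32)*1000)
        print(n,cv2.boundingRect(c),np.round([x,y,r]))
    if n=="top":
        w=cv2.inRange(hsv,(0,0,150),(180,70,255)); w[:175]=0;w[248:]=0;w[:,:200]=0;w[:,360:]=0
        c=max(cv2.findContours(w,0,2)[0],key=cv2.contourArea); print(cv2.minAreaRect(c), cv2.boxPoints(cv2.minAreaRect(c)))
im=cv2.imread("pics/top0.png")[140:275,195:365]
im2=cv2.imread("pics/scene0.png")[165:260,210:370]
cv2.imwrite("pics/crop.png",np.vstack([cv2.resize(im,(500,397),interpolation=2),cv2.resize(im2,(500,200) if 0 else (340,202),interpolation=2) if 0 else cv2.copyMakeBorder(cv2.resize(im2,(336,200)),0,0,0,164,0)]))
E
```

```text
top (228, 209, 21, 22) [459. 357.  18.]
top (314, 199, 17, 16) [478. 212.  14.]
((277.70367431640625, 204.42108154296875), (49.731781005859375, 138.91485595703125), 80.13418579101562) [[205.01285 191.82384]
 [341.87338 168.02199]
 [350.3945  217.01833]
 [213.53397 240.82018]]
scene (321, 224, 18, 19) [472. 208.  22.]
scene (241, 197, 21, 22) [453. 352.  27.]
```

View pics/crop.png

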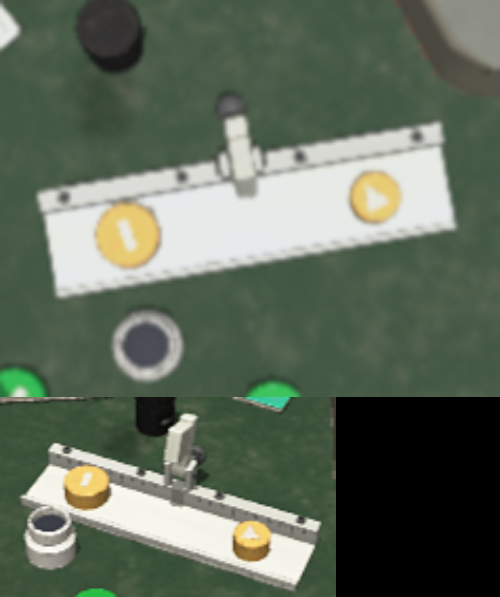

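Candidates: amber left (238,220), radius about 18 mm, is the larger mount. Amber right (322,207), radius about 14 mm, is the small one. The green pucks at (200,276) and (288,281) are off the fence and are look-alikes. The crop confirms the left amber mount is the target. Next I'll get the fence pose.

```bash
python3 - <<'E'
from h import *
f=lambda x,y:(195+x/2.941,140+y/2.941)
b=onz("top",[f(38,191),f(441,123)],.022)[:,:2]      # back top edge, x=12
l=onz("top",[f(57,297),f(455,229)],.010)[:,:2] # lip outer, x=-50
print(np.linalg.norm(b[0]-b[1]),np.linalg.norm(l[0]-l[1]))
yd=(b[0]-b[1])+(l[0]-l[1]); yd/=np.linalg.norm(yd); xd=np.array([yd[1],-yd[0]])
print("sep(62mm)",(b.mean(0)-l.mean(0))@xd)
o=((b.mean(0)-12e-3*xd)+(l.mean(0)+50e-3*xd))/2
print("origin",o,"yaw",np.degrees(np.arctan2(xd[1],xd[0])))
for n,m in[("big",(.459,.357)),("bigS",(.453,.352)),("small",(.478,.212))]: print(n,(np.array(m)-o)@xd,(np.array(m)-o)@yd)
# ball (stop up): expected x 40 z 28
B=onz("top",[f(231,104)],.028)[0,:2]-o; print("ball",B@xd,B@yd)
T=onz("top",[f(236,118)],.083)[0,:2]-o; print("armtip",T@xd,T@yd)
s=robot.get_obs(); from scipy.spatial.transform import Rotation as R
Rt=R.from_quat(s["tool_rot"]).as_matrix()
for X in (6,): print("tcp shift for above stop",Rt.T@(np.r_[o+xd*X/1000,.25]-s["position"])*100)
ty=Rt[:2,1]; print("turn about tool z", np.arctan2(ty[1],ty[0])-np.arctan2(xd[1],xd[0]))
E
```

```text
0.24025130737764402 0.23894005142142508
sep(62mm) 0.062431400650991876
origin [0.49113741 0.28816115] yaw 8.378948472641152
big -0.021763204767301918 0.07278710760061112
bigS -0.02842775811498202 0.06871479515239132
small -0.024095345470587597 -0.07343382496289046
ball 0.04298485359447481 -0.00033376940092966125
armtip 0.026110081898499757 -0.0005821698341715266
tcp shift for above stop [-31.24990649 -14.16355791   4.15645228]
turn about tool z 0.9547624865441002
```

```bash
python3 -m crank '[[-3.9,-1.77,0,0,0,0,0],[-3.9,-1.77,0,0,0,0,0],[-3.9,-1.77,0,0,0,0,0],[-3.9,-1.77,0,0,0,0,0]]'; python3 -m crank '[[-3.9,-1.77,0,0,0,0,0],[-3.9,-1.77,0,0,0,0,0],[-3.9,-1.77,0,0,0,0,0],[-3.9,-1.77,0,0,0,0,0]]';python3 -m crank '[[0,0,0,0,0,0.18,0],[0,0,0,0,0,0.18,0],[0,0,0,0,0,0.18,0],[0,0,0,0,0,0.18,0],[0,0,0,0,0,0.18,0]]'
cat >> h.py <<'E'
from scipy.spatial.transform import Rotation as R
O=np.array([.49114,.28816]);YAW=np.radians(8.38);XD=np.array([np.cos(YAW),np.sin(YAW)]);YD=np.array([-XD[1],XD[0]])
def goto(x,y,z):  # target fence mm for TCP; prints current and tool shift in cm
    s=robot.get_obs();p=s["position"];Rt=R.from_quat(s["tool_rot"]).as_matrix()
    d=p[:2]-O; print("t",round(s["time"],2),"now fence mm",np.round([d@XD*1e3,d@YD*1e3,p[2]*1e3],1),"tilt",np.round(Rt[:,2],3),"F",np.round(s["ft_force"],1))
    t=np.r_[O+XD*x/1e3+YD*y/1e3,z/1e3]
    print("shift cm",np.round(Rt.T@(t-p)*100,2),"turn z",np.round(np.arctan2(Rt[1,1],Rt[0,1])-YAW,3))
E
python3 -c "
from h import *
goto(6,0,145)"
```

```text
time: 0.6
position: [0.3904, 0.4223, 0.2918]
tool_rot: [0.233, 0.973, -0.0, -0.0]
ft_force: [-0.4, -0.2, -0.7]
grip_width: 0.0872
grip_force: 0.0
time: 1.1
position: [0.4975, 0.2886, 0.2919]
tool_rot: [0.233, 0.973, -0.0, -0.0]
ft_force: [0.3, -0.4, 0.3]
grip_width: 0.0867
grip_force: 0.0
time: 1.72
position: [0.4967, 0.2896, 0.2918]
tool_rot: [0.635, 0.773, -0.001, -0.0]
ft_force: [-0.3, 0.5, 0.3]
grip_width: 0.0868
grip_force: 0.0
t 1.73 now fence mm [  5.7   0.6 291.8] tilt [-0.001 -0.    -1.   ] F [-0.3  0.5  0.3]
shift cm [-0.06  0.04 14.68] turn z 0.049
```

```bash
python3 -m crank '[[-0.05,0,4,0,0,0.05,0],[0,0,4,0,0,0,0],[0,0,4,0,0,0,0],[0,0,2.8,0,0,0,0],[0,0,0,0,0,0,0]]'; python3 -m crank '[[0,-1.2,0,0,0,0,0],[0,-1.2,0,0,0,0,0],[0,-1,0,0,0,0,0],[0,-1,0,0,0,0,0],[0,-1,0,0,0,0,0]]'
python3 -c "
from h import *
goto(-55,0,145)
cv2.imwrite('pics/s1.png',cv2.resize(cams.camera('scene')[120:280,180:400,::-1],(770,560)))"
```

```text
time: 2.35
position: [0.4955, 0.2887, 0.1419]
tool_rot: [0.652, 0.758, -0.003, -0.002]
ft_force: [-0.2, -0.2, -0.3]
grip_width: 0.087
grip_force: 0.0
time: 2.98
position: [0.443, 0.2811, 0.1446]
tool_rot: [0.652, 0.758, 0.0, 0.0]
ft_force: [-0.2, -0.2, -0.3]
grip_width: 0.0868
grip_force: 0.1
t 2.98 now fence mm [-48.6   0.  144.6] tilt [ 0.  0. -1.] F [-0.2 -0.2 -0.3]
shift cm [-0.   -0.64 -0.04] turn z 0.005
```

View pics/s1.png

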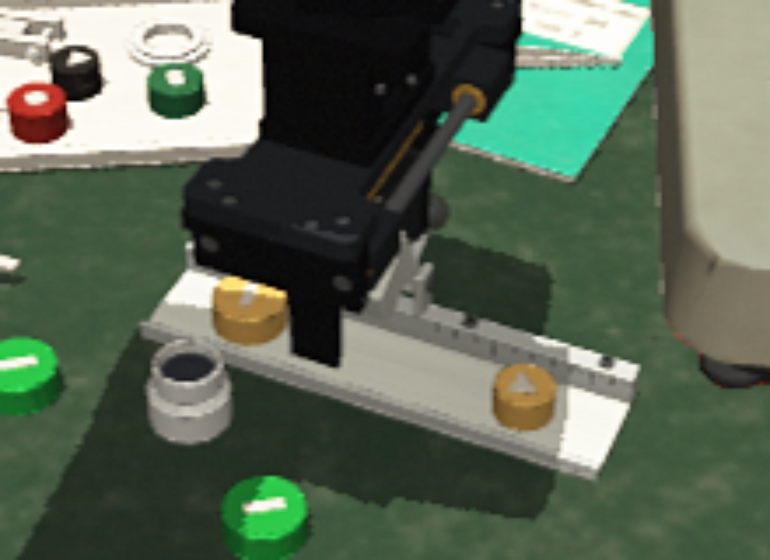

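The arm leans forward and the ball has risen to about (438,212) in the crop; the mounts are undisturbed. I'll push a little further, then lift.

```bash
python3 -m crank '[[0,-1,0,0,0,0,0],[0,-0.8,0,0,0,0,0],[0,0,0,0,0,0,0],[0,0,-3,0,0,0,0],[0,0,-4,0,0,0,0]]'; python3 -m crank '[[3,0,-4,0,0,0,0.5],[4,0,0,0,0,0,1],[4,0,0,0,0,0,1],[0,0,0,0,0,0,1]]'
python3 -c "
from h import *
goto(-23,115,85)
cv2.imwrite('pics/s2.png',cv2.resize(cams.camera('scene')[120:280,180:400,::-1],(770,560)))"
```

```text
time: 3.65
position: [0.4257, 0.2782, 0.2141]
tool_rot: [0.652, 0.758, -0.001, -0.001]
ft_force: [0.9, -0.1, 0.0]
grip_width: 0.0872
grip_force: 0.0
time: 4.15
position: [0.4092, 0.3895, 0.2545]
tool_rot: [0.651, 0.76, 0.001, 0.0]
ft_force: [0.2, 0.8, 0.1]
grip_width: 0.055
grip_force: 0.0
t 4.15 now fence mm [-66.3 112.2 254.5] tilt [ 0.002  0.001 -1.   ] F [0.2 0.8 0.1]
shift cm [ 0.23  4.3  16.95] turn z 0.008
```

View pics/s2.png

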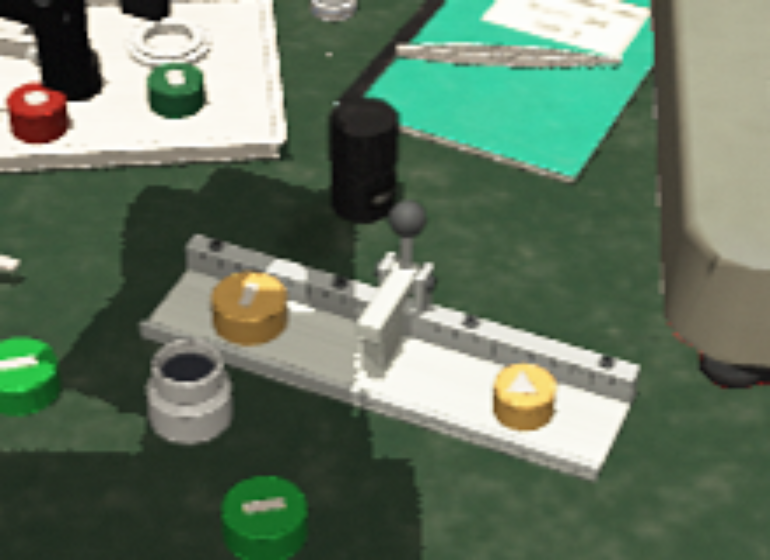

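The stop is down, with its arm across the channel at (385,320) and the ball upright at (408,218). I'll check the black cylinder's height against the gripper body before descending.

```bash
python3 -m crank '[[0.1,2.15,4,0,0,0,1],[0.1,2.15,4,0,0,0,1],[0,0,2,0,0,0,1],[0,0,0,0,0,0,1],[0,0,0,0,0,0,1]]'
python3 -c "
from h import *
a,d=ray('top',[(195+108/2.941,140+24/2.941)]);b,e=ray('scene',[(284.3,152)])
s=np.linalg.lstsq(np.c_[d[0],-e[0]],b-a,rcond=None)[0];P=a+s[0]*d[0];Q=b+s[1]*e[0];print('cyl',P,Q,(P[:2]-O)@XD,(P[:2]-O)@YD)
goto(-23,113,84);print(robot.get_obs()['grip_width'])"
```

```text
time: 4.82
position: [0.452, 0.3952, 0.1549]
tool_rot: [0.652, 0.758, 0.0, 0.0]
ft_force: [0.2, -0.1, 0.1]
grip_width: 0.003
grip_force: 0.0
cyl [0.57568336 0.36265445 0.0627078 ] [0.57607131 0.36208134 0.06274469] 0.09449736573739483 0.061377941228341476
t 4.83 now fence mm [-23.1 111.6 154.9] tilt [ 0.001  0.    -1.   ] F [ 0.2 -0.1  0.1]
shift cm [0.14 0.01 7.09] turn z 0.004
0.002952522703817948
```

```bash
python3 -m crank '[[0.1,0,3,0,0,0,1],[0,0,2.5,0,0,0,1],[0,0,1.5,0,0,0,1],[0,0,0,0,0,0,1]]' && python3 -m crank '[[-0.7,0,0,0,0,0,1],[-0.7,0,0,0,0,0,1],[-0.7,0,0,0,0,0,1],[-0.7,0,0,0,0,0,1],[-0.7,0,0,0,0,0,1]]' && python3 -m crank '[[-0.6,0,0,0,0,0,1],[-0.6,0,0,0,0,0,1],[-0.4,0,0,0,0,0,1],[0,0,0,0,0,0,1]]'
python3 -c "
from h import *
goto(-23,53.5,84)
cv2.imwrite('pics/s3.png',cv2.resize(cams.camera('scene')[120:280,180:400,::-1],(770,560)))"
```

```text
time: 5.32
position: [0.4513, 0.3965, 0.0842]
tool_rot: [0.652, 0.758, -0.0, -0.0]
ft_force: [-0.3, -0.4, 1.0]
grip_width: 0.0003
grip_force: 0.0
time: 5.95
position: [0.4569, 0.3615, 0.0844]
tool_rot: [0.652, 0.758, 0.0, 0.0]
ft_force: [0.5, 0.1, -0.3]
grip_width: 0.0006
grip_force: 0.1
time: 6.45
position: [0.4591, 0.3459, 0.0842]
tool_rot: [0.652, 0.758, -0.0, -0.0]
ft_force: [-0.7, 0.8, -0.4]
grip_width: 0.0002
grip_force: 0.0
t 6.45 now fence mm [-23.3  61.8  84.2] tilt [-0. -0. -1.] F [-0.7  0.8 -0.4]
shift cm [-0.83  0.02  0.02] turn z 0.004
```

View pics/s3.png

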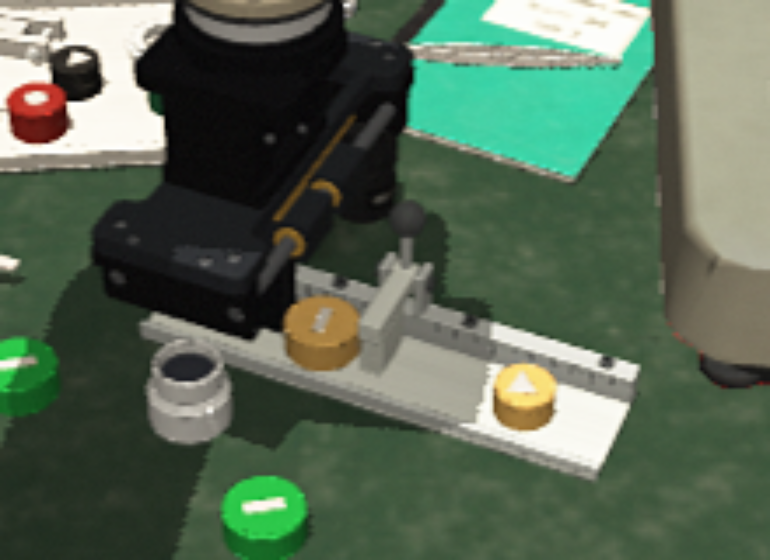

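The mount at (322,330) is sliding, with the stop ahead at (380,330). I'll move in fine steps and watch the force.

```bash
python3 -m crank '[[-0.3,0,0,0,0,0,1],[-0.2,0,0,0,0,0,1],[-0.1,0,0,0,0,0,1],[0,0,0,0,0,0,1]]'; for i in 1; do python3 -m crank '[[-0.1,0,0,0,0,0,1],[0,0,0,0,0,0,1]]'|grep -E "posi|force"; done
python3 -c "
from h import *
goto(-23,53.5,84)"
```

```text
time: 7.0
position: [0.46, 0.3402, 0.0843]
tool_rot: [0.652, 0.758, -0.0, 0.0]
ft_force: [-0.2, -0.3, -0.5]
grip_width: 0.0004
grip_force: 0.0
position: [0.4602, 0.3393, 0.0843]
ft_force: [0.3, -0.3, 0.0]
grip_force: 0.0
t 7.25 now fence mm [-23.2  55.1  84.3] tilt [ 0. -0. -1.] F [ 0.3 -0.3  0. ]
shift cm [-0.16  0.02  0.03] turn z 0.005
```

```bash
python3 -m crank '[[-0.1,0,0,0,0,0,1],[0,0,0,0,0,0,1]]'|grep -E "posi|ft_force";python3 -m crank '[[-0.05,0,0,0,0,0,1],[0,0,0,0,0,0,1]]'|grep -E "posi|ft_force"
python3 -c "
from h import *
goto(-23,53.5,84)"
```

```text
position: [0.4604, 0.3386, 0.0843]
ft_force: [-0.6, 1.9, -0.6]
position: [0.4605, 0.3384, 0.0844]
ft_force: [-0.4, 4.1, 0.3]
t 7.75 now fence mm [-23.   54.1  84.4] tilt [ 0.001  0.001 -1.   ] F [-0.4  4.1  0.3]
shift cm [-0.06 -0.    0.04] turn z 0.004
```

Contact: the force rose to 4 N at y = 54.1 mm, against 53.5 expected. I'll back off, lift and go to the ball.

```bash
python3 -m crank '[[0.1,0,0,0,0,0,1],[0.3,0,0,0,0,0,1],[0.8,0,0,0,0,0,1],[0.8,0,-1,0,0,0,1],[0,0,-5,0,0,0,0.5]]'|grep -E "time|posi|ft_force"; python3 -m crank '[[0,0,-5,0,0,0,0],[-3.5,2.5,0,0,0,0,0],[-3.5,2.6,0,0,0,0,0],[0,0,0,0,0,0,0],[0,0,0,0,0,0,0]]'
python3 -c "
from h import *
goto(28,0,132)
im=cams.camera('top');cv2.imwrite('pics/t4.png',cv2.resize(im[140:275,195:365,::-1],(680,540),interpolation=2))"
```

```text
time: 8.38
position: [0.4556, 0.3575, 0.1426]
ft_force: [0.4, 0.8, 1.0]
time: 9.0
position: [0.5177, 0.2963, 0.1945]
tool_rot: [0.652, 0.758, -0.0, -0.0]
ft_force: [0.6, 0.3, -0.6]
grip_width: 0.0522
grip_force: 0.0
t 9.0 now fence mm [ 27.5   4.2 194.5] tilt [-0.001  0.    -1.   ] F [ 0.6  0.3 -0.6]
shift cm [-0.42  0.06  6.25] turn z 0.004
```

View pics/t4.png

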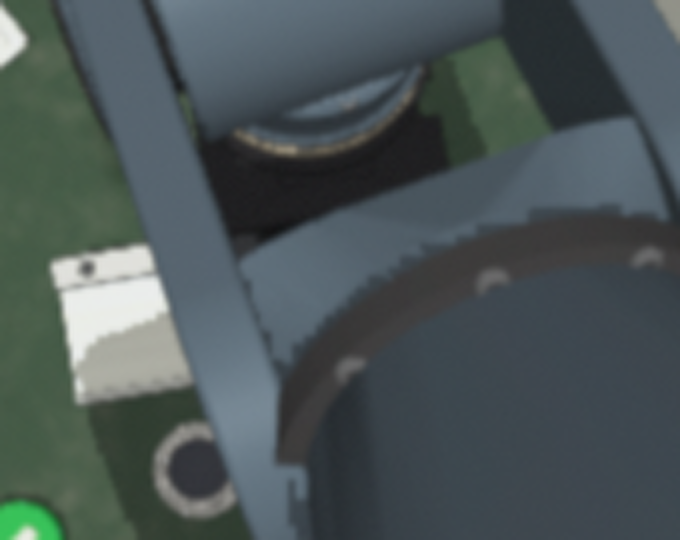

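The arm hides the fence in this view. I'll let the gripper open fully, then check with the scene camera numerically.

```bash
python3 -m crank '[[-0.4,0.05,0,0,0,0,0],[0,0,0,0,0,0,0],[0,0,0,0,0,0,0],[0,0,0,0,0,0,0],[0,0,0,0,0,0,0]]'|grep -E "posi|wid"
python3 -c "
from h import *
goto(28,0,132)
n='scene';im=cams.camera(n)[:,:,::-1].copy();cv2.imwrite('pics/s4.png',cv2.resize(im[120:280,180:400],(770,560)))
m=cv2.inRange(cv2.cvtColor(im,cv2.COLOR_BGR2HSV),(14,90,100),(30,255,255));m[:,:200]=0;m[:150]=0;m[270:]=0
for c in cv2.findContours(m,0,2)[0]:
    if cv2.contourArea(c)>80:
        P=onz(n,c.reshape(-1,2),.024)[:,:2]-O;print(cv2.boundingRect(c),(P@XD).min(),(P@XD).max(),(P@YD).min(),(P@YD).max())
"
```

```text
position: [0.5194, 0.2922, 0.1942]
grip_width: 0.0866
t 9.68 now fence mm [ 2.850e+01 -1.000e-01  1.942e+02] tilt [-0. -0. -1.] F [-0.6  0.5  1. ]
shift cm [ 0.01 -0.05  6.22] turn z 0.005
(321, 224, 18, 19) -0.052635495159392844 -0.008381920259249704 -0.09286308114733556 -0.06076893268701176
(265, 205, 19, 22) -0.056161993283382894 -0.003709339276510191 0.002464290417214574 0.04277501152509112
```

View pics/s4.png

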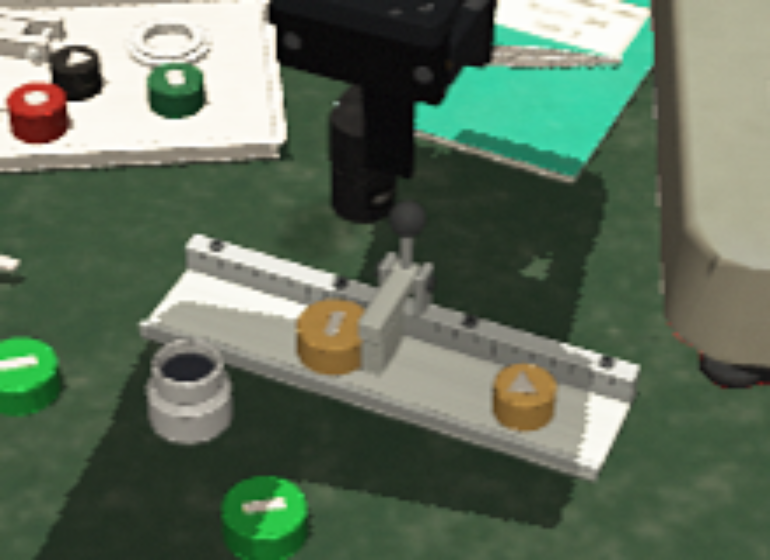

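The mount at (333,338) sits against the stop's nose at (378,335), and the small mount is unmoved. Now I'll flip the stop up.

```bash
python3 -m crank '[[0,0,3,0,0,0,0],[0,0,2.2,0,0,0,0],[0,0,1,0,0,0,0],[0,0,0,0,0,0,0]]'|grep -E "posi|ft_f" && python3 -m crank '[[0,1,0,0,0,0,0],[0,1,0,0,0,0,0],[0,1,0,0,0,0,0],[0,1,0,0,0,0,0],[0,0.7,0,0,0,0,0]]'|grep -E "posi|ft_f"; python3 -m crank '[[0,0.3,0,0,0,0,0],[0,0,0,0,0,0,0],[0,0,-3,0,0,0,0],[0,0,-5,0,0,0,0],[0,0,-5,0,0,0,0]]'; python3 -m crank '[[5,0,0,0,0,0,0],[5,0,0,0,0,0,0],[0,0,0,0,0,0,0],[0,0,0,0,0,0,0]]' |grep time
python3 -c "
from h import *
goto(76,0,132)
n='scene';im=cams.camera(n)[:,:,::-1].copy();cv2.imwrite('pics/s5.png',cv2.resize(im[120:280,180:400],(770,560)))
m=cv2.inRange(cv2.cvtColor(im,cv2.COLOR_BGR2HSV),(14,90,100),(30,255,255));m[:,:200]=0;m[:150]=0;m[270:]=0
for c in cv2.findContours(m,0,2)[0]:
    if cv2.contourArea(c)>80:
        P=onz(n,c.reshape(-1,2),.024)[:,:2]-O;print(cv2.boundingRect(c),(P@XD).min(),(P@XD).max(),(P@YD).min(),(P@YD).max())
"
```

```text
position: [0.5192, 0.2921, 0.1317]
ft_force: [-0.0, 0.0, 0.3]
position: [0.5669, 0.2993, 0.1323]
ft_force: [0.6, -0.3, -0.4]
time: 11.48
position: [0.5682, 0.2996, 0.2631]
tool_rot: [0.652, 0.758, -0.001, -0.0]
ft_force: [0.1, 0.3, 0.3]
grip_width: 0.0873
grip_force: 0.0
time: 11.98
t 11.97 now fence mm [ 77.4  99.9 261.8] tilt [-0.001 -0.001 -1.   ] F [ 0.7 -0.9  0.6]
shift cm [-9.98 -0.19 12.99] turn z 0.006
(321, 224, 18, 19) -0.052635495159392844 -0.008381920259249704 -0.09215953967888167 -0.06076893268701176
(265, 205, 22, 22) -0.056161993283382894 -0.003709339276510191 0.0004210941340823611 0.043226858994442216
```

View pics/s5.png

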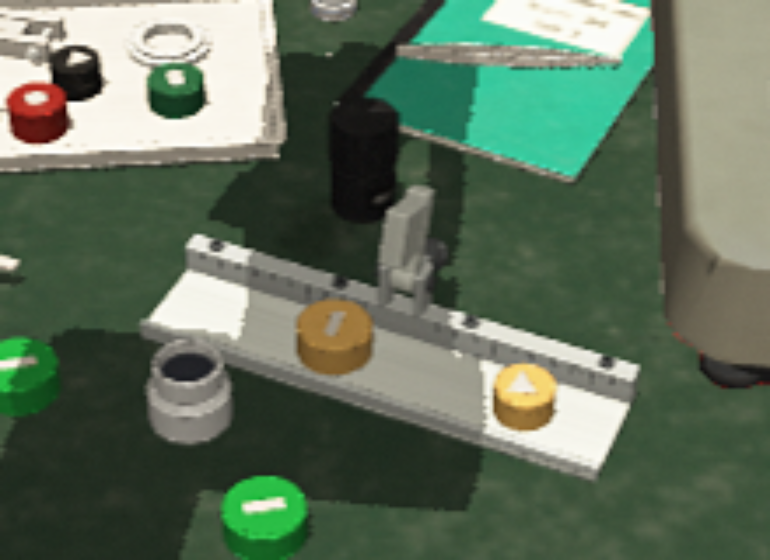

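The stop stands fully up at (408,235) with its ball behind the fence at (437,255). The mount is still where it was gauged at (335,338), and the small mount at (525,397) is unmoved.

```bash
python3 -c "
from rig import ticket
print(ticket.hand_in())"
```

```text
the job is handed in; nothing more can be done
None
```

I flipped the stop down, slid the larger mount along the fence until it touched the stop, and flipped the stop back up; the mount stayed where it was gauged, the smaller mount was not moved, and the job is handed in at about 12 s on the robot's clock (no verdict was returned).

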